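# Index the globe to its next seam and hold the pressing lever on it

### The job

The next seam of the freshly papered globe has to be pressed while its paste grabs: lift the stand's sprung index plunger by its red knob, swing the index arm clockwise (seen from above) to the very next hole and let the plunger drop fully home. Then press the black paddle of the pressing lever down until its pointer stands in the green band, and finish holding it there: the program ends with the hand still pressing, because the lever springs back when let go. Never drive the pointer right through to the red zone, do not touch the damp globe with the robot, and leave the white mug, the ink jar, the toy globe and the paint tube standing or lying where they are.

Things in the scene. Friction and masses are not known exactly. Their poses are not given: they have to be found in the camera images.
- index_arm (a joint): Turning angle (rad) of the aluminium index arm with turntable and globe about the stand's upright axis. 0 = first hole, where it starts; grows clockwise seen from above; 0.524 (30 degrees) = the next hole, the target; 1.047 = the last hole. Stops at -0.10 and 1.15. Turns with slight friction (0.5 N at the knob) and stays where it is left.
- plunger (a joint): Height (m) of the sprung index plunger: 0 = pin fully home; must be lifted 0.011 to 0.015 to swing free of the holes (let go between holes it rests on the plate at 0.0095); stop at 0.016. Its spring pushes down with 4 N when home, 8 N at the top. Pin 10 mm thick with a round foot, holes 12.5 mm wide: let go within about 2 mm (0.01 rad) of a hole's middle it finds its own way home.
- press_lever (a joint): Angle (rad) of the pressing lever. 0 = at rest, paddle up; grows as the paddle goes down. Its foam shoe meets the globe at about 0.21; green band 0.26 to 0.38 (middle 0.32); red zone from 0.46; stop at 0.50. Sprung: about 3 N on the paddle to start it, about 10 N in the green band; flies back to 0 when let go.
- knob (a point): Middle of the red ribbed plunger knob: upright cylinder 26 mm across, 28 mm tall (14 mm above and below this point); 2 mm below it begins the fixed sleeve on the arm, 28 mm across. 190 mm out from the stand's axis, 82 mm above the table when home. The globe's widest part is 85 mm inward from it, 155 mm above the table.
- axis (a point): On the stand's upright turning axis, level with the top of the hole plate, 30 mm above the table. Its x and y axes are fixed to the stand (they turn with its yaw); z is up. The stand is a plywood board 300 x 400 mm, fixed to the table.
- next_hole (a point): Middle of the mouth of the next hole (the middle one of three, punched with two dots), on top of the aluminium arc plate, 30 mm above the table, 190 mm from the axis. When the plunger is home there, the knob is straight above this point.
- pivot (a point): On the level hinge pin of the pressing lever, 245 mm above the table, 150 mm from the stand's axis, on the grey post left of the knob. The lever's handle runs from here straight away from the globe, that is, along the horizontal line from the axis through this point.
- paddle_top (a point): Middle of the black paddle's top face (52 mm along the lever, 28 wide, 14 thick), 116 mm from the pivot; moves with the lever. At rest 270 mm above the table, outer end tilted up 0.16 rad; at lever angle 0.16 level; at 0.32 it is 37 mm lower than at rest (233 mm above the table), almost straight below, outer end tilted down 0.16 rad.
- paddle: The black paddle itself; origin in its middle, 7 mm below its top face; x along the lever away from the globe, y across it, z up out of its top.
- press_shoe: Sprung shoe with a grey foam face, 34 x 50 mm, that the lever swings against the globe's equator; origin on the lever's lower end, 90 mm below the pivot in mid-band.
- globe: Papered, part-painted globe, 210 mm across, fixed on the turntable; origin at its bottom, 50 mm above the table, on the stand's axis; its top is 260 mm above the table, with a brass spindle to 284 mm. Not to be touched by the robot.
- mug: White ceramic mug, 93 mm tall, 83 mm across, loose on the table right of the stand; origin at the centre of its underside. Leave alone.
- ink_bottle: Small squat glass ink jar with a yellow lid, 40 mm tall, 52 mm across, left of the stand; origin at the centre of its underside. Leave alone.
- toy_globe: Thumb-size blue and yellow toy globe on a red foot, 50 mm tall, 36 mm across, at the front right of the stand; origin at the centre of its underside. Leave alone.
- blue_tube: Crushed aluminium paint tube with a blue label, 92 x 32 x 17 mm, lying on the table left of the stand; origin at the centre of its underside; lies flat. Leave alone.

How it is judged:
By the outcome, as a careful person would: the job done as asked, in the order asked, and still so for the second after the job is handed in, while the arm keeps its last pose, push and grip.
It also fails if it takes over 58 s, if anything falls off the work surface, if the arm or the gripper's body presses on something with over 40 N, if the wrist force passes 120 N, or if a joint passes its speed limit or range.

### The arm

A 6-joint arm with a two-finger parallel gripper is mounted at the origin on a cart in front of the work surface, level with it; the furniture and walls round the work are solid. World frame = base frame: x ahead of the robot, y to its left, z up, the work surface at z = 0. Lengths are in mm, angles in rad, forces in N, time in s.
With the tool pointing down it reaches from about 275 to 1000 mm from the base axis. Payload 8.4 kg.
Tool frame: the origin (TCP) lies at the very end of the fingers, on their centre line; the grasp point (between the pads) lies 19 mm behind it; z points along the fingers, y is the direction in which the jaws open and shut (so a half turn about z gives the same grasp; the last joint's range is limited). The gripper opens to 85 mm and grips with 20 to 120 N. Pads are 22 mm wide; open, the fingers measure 114 mm over their backs; the gripper's body (76 mm by 85 mm) begins 54 mm behind the grasp point. The pads swing forward as they close: fully open they stand 13 mm farther back than shut.
Start: joints at [-1.158, 0.353, 1.633, -0, 1.155, -0.002], TCP at [251.878, -572.001, 231.281] pointing down, gripper open.
Joint ranges: [-2.63, 2.63], [-0.92, 2.1], [0.06, 2.66], [-1.3, 4.44], [0, 2.69], [-3.02, 3.02]. Speed limits (rad/s): [2.22, 2.22, 2.79, 3.14, 3.14, 3.14].

### API

Orientations are given as [roll, pitch, yaw] about the fixed x, y, z axes, in that order (R = Rz(yaw) Ry(pitch) Rx(roll)).
In Python, from rig import readout, grab_frame, calibration, r gives the robot as it stands. The module is installed in compiled form; this text tells all that it offers.
- The arm moves only by the tool play_rows, never from a script. Its argument "rows" is a list of rows, each a list of 3 entries, a list of its own where there are three numbers: the closure in counts, from 0 (fully open) to 255 (shut), then the shift along the tool's x, y, z in cm, then the turn, a rotation vector about the tool's x, y, z in rad. In form: [[gripper, [dx, dy, dz], [rx, ry, rz]], ...]. A call has 1 to 12 rows; each row is the pose to reach, as a shift and turn from the pose commanded when the call began, along the tool's axes at that moment; what a row does not reach only later rows make up. A row lasts 1/12 s, in which the tool goes at most 41.7 mm and 7.16 degrees, less where a joint would pass 70% of its speed; a pose out of reach is approached as far as the arm can. A call with a gripper value outside its range is refused whole. The fingers move at their own pace and stop on an object; "squeeze" is the grip in N (left out, the last holds). Time passes only in rows, so rows that repeat a pose let the fingers close. It gives the time, the measured TCP pose, the force and the opening at its end, in the units of the state.
- readout.sense(): the state, without advancing time (a new reading comes with each control period).
- grab_frame(name): name is "scene" or "top"; returns (picture, depth): 384x512x3 uint8, red, green, blue; 384x512 float32, mm along the optical axis (not along the pixel's ray), 0 where there is no reading.
- calibration(name): a dict with "vfov" (degrees; the focal length in pixels is half the picture's height over the tangent of half this angle, whatever the lens; pixels are square), "cx", "cy" (the principal point, pixels), "cam_to_world" (4x4, takes a point from camera to world coordinates). Camera axes: x right, y down, z forward; pixel columns grow to the right and rows downward; lengths in mm; the calibration is good to about 2 mm. A picture is of the moment at which its call begins. calibration takes no time and is no camera call.
- r.sign_off(): hands the job in, once; it reports no verdict.
The state is a dict: "clock": time; "qpos": joint angles; "qvel": joint speeds; "joint_efforts": joint torques, N m; "eef_pos": TCP position; "tcp_rot": TCP orientation; "contact_force": force on the tool from outside, world axes, zero at the start; "wrist_torque": the same for the moment, N m; "opening": opening from 0.0 (shut) to 1.0 (fully open).
Only numpy, scipy, OpenCV 4.12 (cv2) and the standard library are available. Lean on these libraries where they do the work, as an engineer would, in place of code of your own. Each camera call takes 0.05 s, during which the arm holds its last target.

## Working session

There is one attempt and no reset: what is moved stays moved. The work goes in short steps, Python scripts to look and compute and a tool call to move; the robot and the scene stay as the last step left them, time stands still between calls to the robot, and variables do not carry over. Pictures are saved under pics/ and viewed, and the job is handed in when it is done.

Besides the shell and the picture viewer there is one more tool, called after "Request:" as name(argument=value, ...), one argument or row to a line, values as JSON. play_rows: Moves the arm, as the interface text tells. Its arguments: {"type":"object","properties":{"rows":{"type":"array"},"squeeze":{"type":"number"}},"required":["rows"]}

```bash
mkdir -p pics
python3 - <<'E'
from rig import readout, grab_frame, calibration, r
import cv2, numpy as np
s=readout.sense(); print({k:np.round(v,3).tolist() for k,v in s.items()})
for n in ("scene","top"):
    p,d=grab_frame(n); np.savez(f"pics/{n}0.npz",p=p,d=d); cv2.imwrite(f"pics/{n}0.png",p[:,:,::-1])
    c=calibration(n); print(n,c["vfov"],c["cx"],c["cy"],np.round(c["cam_to_world"],3).tolist())
E
```

```text
{'clock': 0.0, 'qpos': [-1.158, 0.354, 1.634, 0.0, 1.155, -0.002], 'qvel': [0.0, 0.001, -0.002, -0.0, 0.001, -0.001], 'joint_efforts': [0.002, -60.525, -34.206, 0.0, 0.009, -0.0], 'eef_pos': [251.696, -571.551, 230.564], 'tcp_rot': [-3.14, -0.0, 0.415], 'contact_force': [1.642, -0.02, 0.143], 'wrist_torque': [-0.025, 0.022, -0.018], 'opening': 1.003}
scene 42.69509015566466 260.0898410629249 190.58379115916173 [[-0.853, -0.317, 0.416, -128.525], [-0.523, 0.507, -0.686, 1045.741], [0.007, -0.802, -0.598, 1087.975], [0.0, 0.0, 0.0, 1.0]]
top 51.65840277716308 254.54144996177436 195.69383791495565 [[-0.021, -0.987, 0.158, 279.025], [-0.999, 0.028, 0.041, -70.403], [-0.045, -0.157, -0.987, 1690.209], [0.0, 0.0, 0.0, 1.0]]
```

View pics/scene0.png

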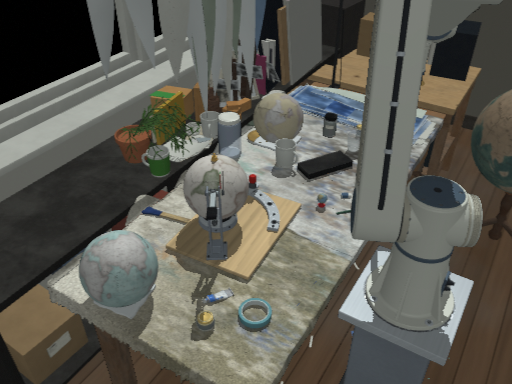

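View pics/top0.png

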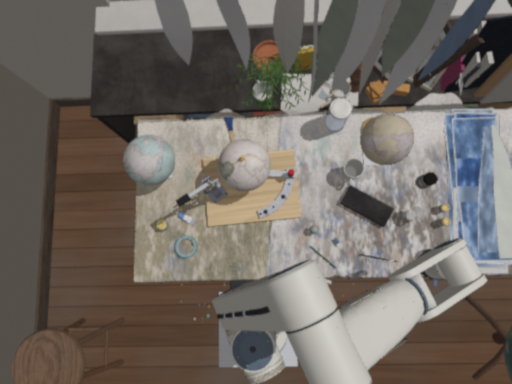

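```bash
cat > h.py <<'E'
import numpy as np, cv2
from rig import calibration
def K(n):
    c=calibration(n); return 192/np.tan(np.radians(c["vfov"]/2)),c["cx"],c["cy"],np.array(c["cam_to_world"])
def ray(n,u,v):
    f,cx,cy,M=K(n); d=M[:3,:3]@np.array([(u-cx)/f,(v-cy)/f,1]); return M[:3,3],d
def plane(n,u,v,z):
    o,d=ray(n,u,v); return o+d*(z-o[2])/d[2]
def proj(n,P):
    f,cx,cy,M=K(n); q=M[:3,:3].T@(np.array(P,float)-M[:3,3]); return np.array([cx+f*q[0]/q[2],cy+f*q[1]/q[2]])
def pt(n,u,v,d):
    o,r=ray(n,u,v); return o+r*d
def tri(a,b):
    (o1,d1),(o2,d2)=ray("scene",*a),ray("top",*b); A=np.c_[d1,-d2]; s=np.linalg.lstsq(A,o2-o1,rcond=None)[0]
    p,q=o1+d1*s[0],o2+d2*s[1]; return (p+q)/2,np.linalg.norm(p-q)
E
python3 - <<'E'
from h import *
for n,(x0,x1,y0,y1) in dict(scene=(160,310,140,270),top=(170,310,130,235)).items():
    z=np.load(f"pics/{n}0.npz");p=z["p"];d=z["d"]
    cv2.imwrite(f"pics/{n}0z.png",cv2.resize(p[y0:y1,x0:x1,::-1],None,fx=5,fy=5,interpolation=cv2.INTER_CUBIC)); 
    q=p.astype(int); m=((q[...,0]>110)&(q[...,1]<70)&(q[...,2]<70))
    m2=np.zeros_like(m);m2[y0:y1,x0:x1]=m[y0:y1,x0:x1]
    k,l,st,ce=cv2.connectedComponentsWithStats(m2.astype(np.uint8))
    for i in range(1,k):
        if st[i,4]>5: print(n,st[i],ce[i],np.median(d[l==i]),plane(n,*ce[i],90), pt(n,*ce[i],np.median(d[l==i])))
E
```

```text
scene [249 175   7   3  16] [252.375  175.9375] 1730.7512 [ 633.8335567  -158.53381527   90.        ] [ 630.23400941 -152.84771724   94.71203452]
top [289 170   4   5  17] [290.58823529 172.11764706] 1623.8162 [ 629.0795601  -154.55914309   90.        ] [ 627.61800664 -154.20777196   96.68122168]
```

View pics/scene0z.png

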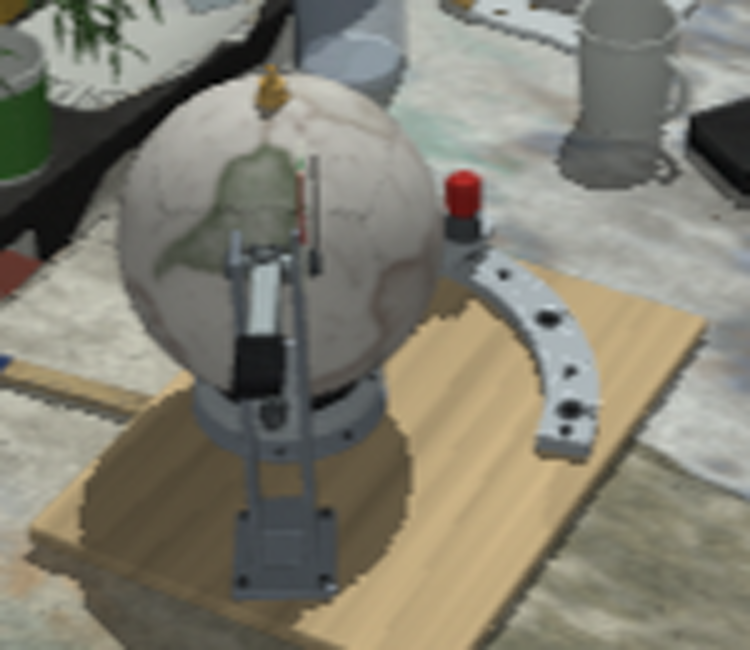

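View pics/top0z.png

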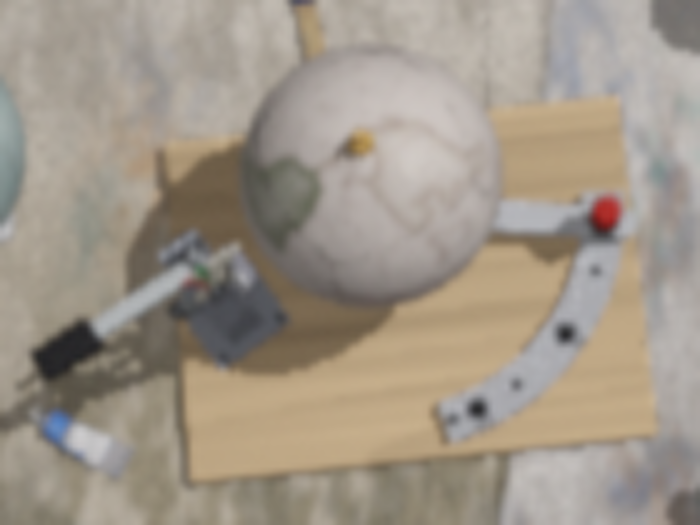

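Run:
```python
from h import *
S={n:np.load(f"pics/{n}0.npz") for n in("scene","top")}
# red mask finer
for n in S:
    q=S[n]["p"].astype(int);m=(q[...,0]-np.maximum(q[...,1],q[...,2])>50)
    b=(245,262,170,190) if n=="scene" else (285,297,166,180)
    ys,xs=np.nonzero(m[b[2]:b[3],b[0]:b[1]]); print(n,"red",xs.mean()+b[0],ys.mean()+b[2],xs.min()+b[0],xs.max()+b[0],ys.min()+b[2],ys.max()+b[2])
def T(z): return (160+z[0]/5-.4,140+z[1]/5-.4)
def U(z): return (170+z[0]/5-.4,130+z[1]/5-.4)
for nm,a,b,z in (("h2",(548,318),(565,333),30),("h3",(570,410),(477,409),30),("knobtop",(464,176),(605,214),96),("spindle",(270,68),(360,143),284),("paddle",(259,352),(68,349),270)):
    p,e=tri(T(a),U(b)); print(nm,p.round(1),e.round(1),plane("scene",*T(a),z)[:2].round(1),plane("top",*U(b),z)[:2].round(1))
h2=(plane("top",*U((565,333)),30)+plane("scene",*T((548,318)),30))/2
h3=(plane("top",*U((477,409)),30)+plane("scene",*T((570,410)),30))/2
print("h23 dist",np.linalg.norm(h2-h3),"exp",2*190*np.sin(np.pi/12))
# globe circle fit via depth, top
from scipy.optimize import least_squares
for n,b in(("top",(222,266,142,188)),("scene",(190,245,162,200))):
    P=[]
    d=S[n]["d"]
    for v in range(b[2],b[3],2):
        for u in range(b[0],b[1],2):
            if d[v,u]>0:
                p=pt(n,u,v,d[v,u])
                if p[2]>150:P.append(p)
    P=np.array(P);f=lambda c:np.linalg.norm(P-[c[0],c[1],155],axis=1)-105
    r=least_squares(f,[650,30],loss="soft_l1",f_scale=3);print(n,"globe",r.x,np.median(abs(r.fun)),len(P))
# board normals
```

```text
scene red 252.14285714285714 178.07142857142858 249 255 174 182
top red 290.92857142857144 171.92857142857142 289 293 169 175
h2 [ 539.6 -120.    32. ] 1.6 [ 541.7 -122. ] [ 539.2 -120.4]
h3 [477.4 -44.   31. ] 1.9 [478.9 -44.7] [476.6 -44.3]
knobtop [ 627.8 -153.2   99.8] 4.4 [ 632.9 -157.3] [ 626.6 -154.2]
spindle [647.7  33.9 282.5] 6.9 [650.1  36.2] [644.2  32.1]
paddle [501.4 250.  271.5] 3.4 [504.4 248.9] [500.1 249.5]
h23 dist 99.08034706875135 exp 98.35123713895788
top globe [651.0963117   33.60549057] 1.5783689298213233 473
scene globe [650.38843443  33.0390808 ] 1.9585534352671772 514
```

Run:
```python
from h import *
from scipy.optimize import least_squares
h2=np.array([540.4,-121.2]);h3=np.array([477.8,-44.4]);k=np.array([629.5,-155.5]);g=np.array([650.,33.5])
def pr(x):
    c=x[:2]; P=lambda a:c+190*np.array([np.cos(a),np.sin(a)]); return c,P(x[2]+np.pi/6),P(x[2]),P(x[2]-np.pi/6)
def f(x):
    c,K_,H2,H3=pr(x); return np.r_[(c-g)*.6,(K_-k),H2-h2,H3-h3]
r=least_squares(f,[650,33,-2]);print(r.x,[q.round(1).tolist() for q in pr(r.x)],r.fun.round(1))
c=r.x[:2]
d=np.array([501.5,249.5])-c;print("paddle dist",np.linalg.norm(d),"exp ~265",np.degrees(np.arctan2(d[1],d[0])), np.degrees(r.x[2]))
# image check
C,K_,H2,H3=pr(r.x);u=d/np.linalg.norm(d)
for n in("scene","top"):
    p=np.load(f"pics/{n}0.npz")["p"][:,:,::-1].copy();x0,y0,w,h=(160,140,150,130) if n=="scene" else (170,130,140,105)
    im=cv2.resize(p[y0:y0+h,x0:x0+w],None,fx=5,fy=5,interpolation=cv2.INTER_CUBIC)
    for P in([*K_,96],[*K_,68],[*H2,30],[*H3,30],[*C,284],[*(C+u*150),245],[*(C+u*264.9),270],[*(C+u*239),266],[*(C+u*290.6),274]):
        q=(proj(n,P)-[x0,y0])*5+2; cv2.circle(im,(int(q[0]),int(q[1])),4,(0,255,0),1)
    cv2.imwrite(f"pics/{n}_chk.png",im)
```

```text
[650.73736696  33.08215457  -2.19831574] [[650.7, 33.1], [631.0, -155.9], [539.2, -120.7], [477.2, -44.3]] [ 0.4 -0.3  1.5 -0.4 -1.2  0.5 -0.6  0.1]
paddle dist 262.88490925913476 exp ~265 124.58936064764335 -125.95421376791167
```

View pics/scene_chk.png

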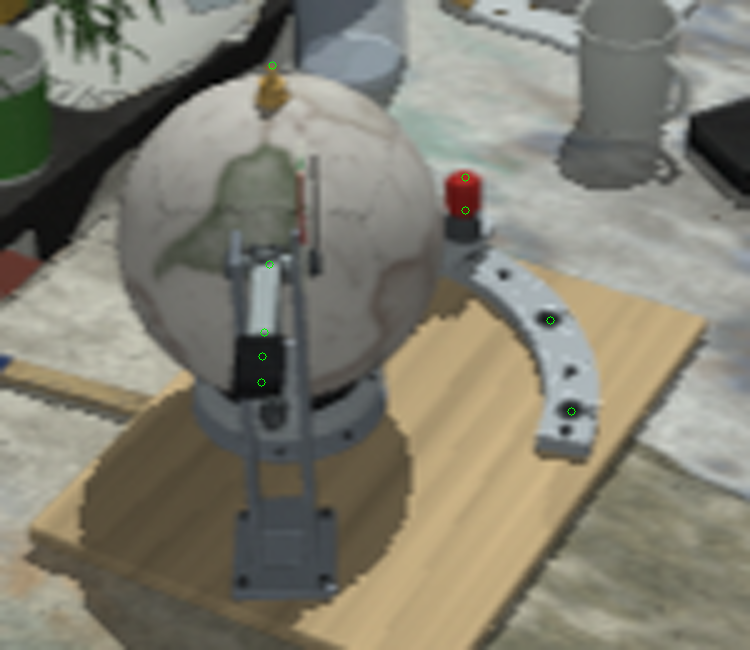

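View pics/top_chk.png

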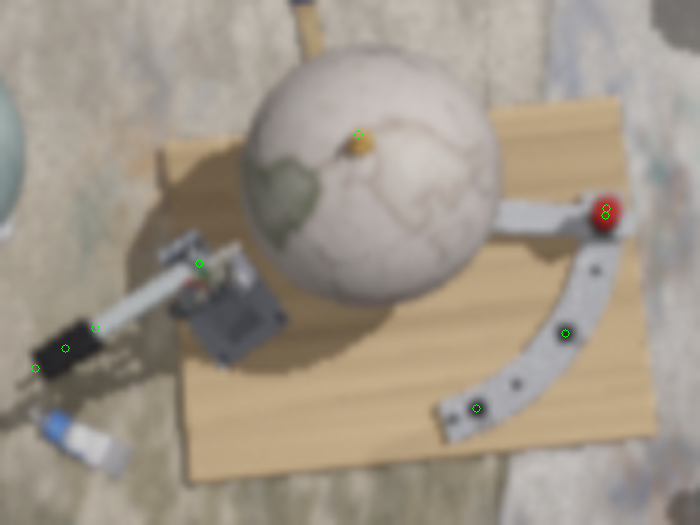

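```bash
cat >> h.py <<'E'
from scipy.spatial.transform import Rotation as Ro
def rel(c0,R0,c1,R1):
    "R as Rotation; returns cm shift and rotvec in tool frame"
    return (R0.inv().apply(np.array(c1)-np.array(c0))/10).round(3), (R0.inv()*R1).as_rotvec().round(4)
def down(yaw): return Ro.from_euler("xyz",[np.pi,0,yaw])
E
python3 - <<'E'
from h import *
print(rel([251.878,-572.001,231.281],down(.4148),[631,-155.9,231.3-40],down(1.466)))
print(rel([251.878,-572.001,231.281],down(.4148),[500,-300,231.3],down(1.466)))
E
```

```text
(array([ 51.466, -22.803,   3.998]), array([ 0.    ,  0.    , -1.0512]))
(array([ 3.3670e+01, -1.4894e+01, -2.0000e-03]), array([ 0.    ,  0.    , -1.0512]))
```

Request:
play_rows(
  rows=[
    [110, [2, -0.9, 0], [0, 0, -0.07]],
    [110, [5, -2.2, 0], [0, 0, -0.16]],
    [110, [8.5, -3.8, 0], [0, 0, -0.25]],
    [110, [12, -5.3, 0], [0, 0, -0.35]],
    [110, [15.5, -6.9, 0], [0, 0, -0.45]],
    [110, [19, -8.4, 0], [0, 0, -0.55]],
    [110, [22.5, -10, 0], [0, 0, -0.65]],
    [110, [26, -11.5, 0], [0, 0, -0.75]],
    [110, [29.5, -13.1, 0], [0, 0, -0.85]],
    [110, [33, -14.6, 0], [0, 0, -0.95]],
    [110, [35.5, -15.7, 0], [0, 0, -1.02]],
    [110, [37, -16.4, 0], [0, 0, -1.05]],
  ],
  squeeze=40,
)

```text
clock: 1.1
eef_pos: [526.2, -270.2, 231.0]
tcp_rot: [3.142, -0.001, 1.471]
contact_force: [-0.7, -0.7, 0.4]
opening: 0.571
```

Run:
```python
from h import *
c=np.array([251.878,-572.001,231.281])+down(.4148).apply([370,-164,0]);print(c)
print(rel(c,down(1.4648),[631,-155.9,116],down(1.4648)))
print(rel(c,down(1.4648),[631,-155.9,231],down(1.4648)))
```

```text
[ 524.40773642 -272.79614916  231.281     ]
(array([12.752,  9.363, 11.528]), array([0., 0., 0.]))
(array([12.752,  9.363,  0.028]), array([0., 0., 0.]))
```

Request:
play_rows(
  rows=[
    [110, [2, 1.5, 0], [0, 0, 0]],
    [110, [4.5, 3.3, 0], [0, 0, 0]],
    [110, [7, 5.1, 0], [0, 0, 0]],
    [110, [9.5, 7, 0], [0, 0, 0]],
    [110, [11.5, 8.4, 0], [0, 0, 0]],
    [110, [12.75, 9.36, 0], [0, 0, 0]],
    [110, [12.75, 9.36, 2.5], [0, 0, 0]],
    [110, [12.75, 9.36, 5.5], [0, 0, 0]],
    [110, [12.75, 9.36, 8.5], [0, 0, 0]],
    [110, [12.75, 9.36, 11], [0, 0, 0]],
    [110, [12.75, 9.36, 11.5], [0, 0, 0]],
    [110, [12.75, 9.36, 11.5], [0, 0, 0]],
  ],
)

```text
clock: 2.1
eef_pos: [629.4, -155.9, 114.3]
tcp_rot: [-3.137, -0.0, 1.465]
contact_force: [-0.5, 0.3, 0.5]
opening: 0.57
```

Run:
```python
from h import *
from rig import readout,grab_frame
for n,(x0,x1,y0,y1) in dict(scene=(190,340,100,230),top=(220,340,130,230)).items():
    p,d=grab_frame(n); np.savez(f"pics/{n}1.npz",p=p,d=d)
    cv2.imwrite(f"pics/{n}1z.png",cv2.resize(p[y0:y1,x0:x1,::-1],None,fx=5,fy=5,interpolation=cv2.INTER_CUBIC)); 
s=readout.sense();print(s["eef_pos"],s["tcp_rot"],s["contact_force"],s["qpos"])
```

```text
[ 631.61495367 -156.36653851  117.45067676] [3.14047986e+00 2.12468269e-04 1.46453270e+00] [0.6907173  0.30100622 0.58224897] [-2.44962230e-01  5.10030952e-01  1.66681504e+00 -6.88937612e-05
  9.63615188e-01 -1.38659446e-01]
```

View pics/scene1z.png

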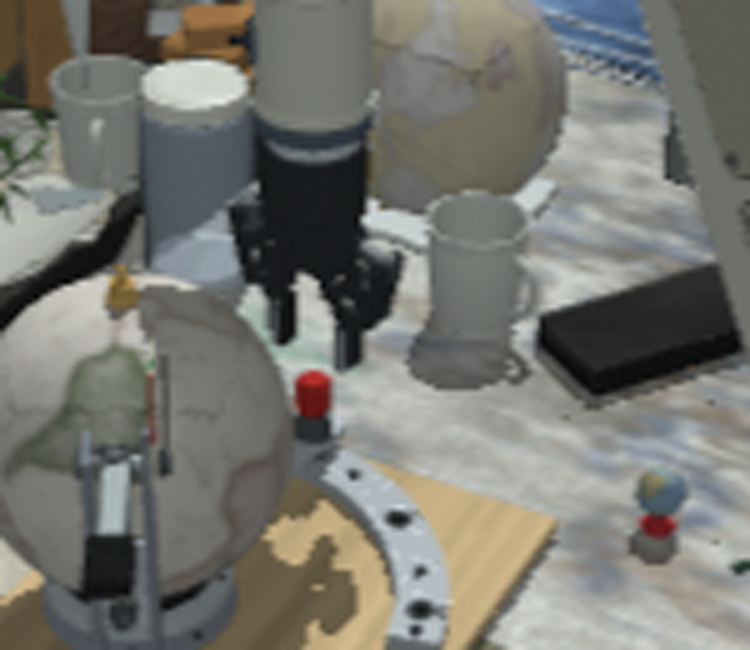

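View pics/top1z.png

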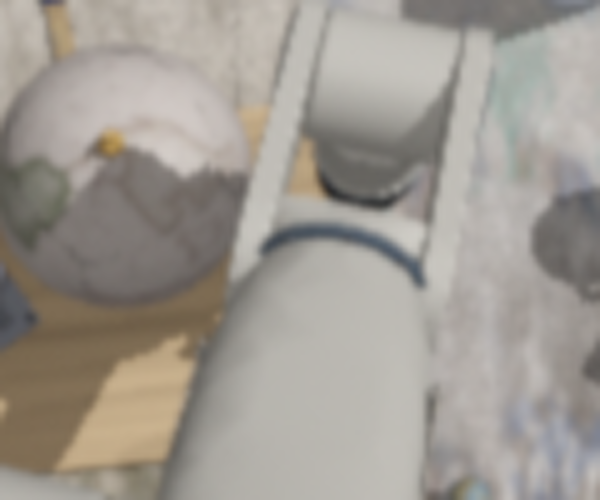

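Request:
play_rows(
  rows=[
    [110, [0, 0, 1], [0, 0, 0]],
    [110, [0, 0, 2], [0, 0, 0]],
    [110, [0, 0, 2.8], [0, 0, 0]],
    [110, [0, 0, 3.3], [0, 0, 0]],
    [110, [0, 0, 3.4], [0, 0, 0]],
    [110, [0, 0, 3.4], [0, 0, 0]],
  ],
)

```text
clock: 2.7
eef_pos: [630.6, -155.8, 81.7]
tcp_rot: [-3.141, -0.0, 1.465]
contact_force: [-0.0, 0.4, 0.0]
opening: 0.568
```

```bash
cat > look.py <<'E'
import sys
from h import *
from rig import readout,grab_frame
tag=sys.argv[1]; E=[];F=[]
def s_():
    s=readout.sense();E.append(np.r_[s["eef_pos"],s["tcp_rot"][2]]);F.append(np.r_[s["contact_force"],s["wrist_torque"]]);return s
s_()
box=dict(scene=(190,340,100,230),top=(220,340,130,230))
if len(sys.argv)>2: box={"scene":tuple(map(int,sys.argv[2].split(",")))}
for n in box:
    x0,x1,y0,y1=box[n]
    p,d=grab_frame(n); np.savez(f"pics/{n}{tag}.npz",p=p,d=d)
    k=min(800//(x1-x0),600//(y1-y0)); cv2.imwrite(f"pics/{n}{tag}z.png",cv2.resize(p[y0:y1,x0:x1,::-1],None,fx=k,fy=k,interpolation=cv2.INTER_CUBIC)); s=s_()
print(s["clock"],np.mean(E,0).round(2),np.mean(F,0).round(2),"open",s["opening"])
E
python3 look.py 2 215,275,150,200
```

```text
2.75 [ 630.79 -155.86   81.91    1.46] [ 0.5   0.26  0.36 -0.02 -0.01 -0.  ] open 0.5697619646503708
```

View pics/scene2z.png

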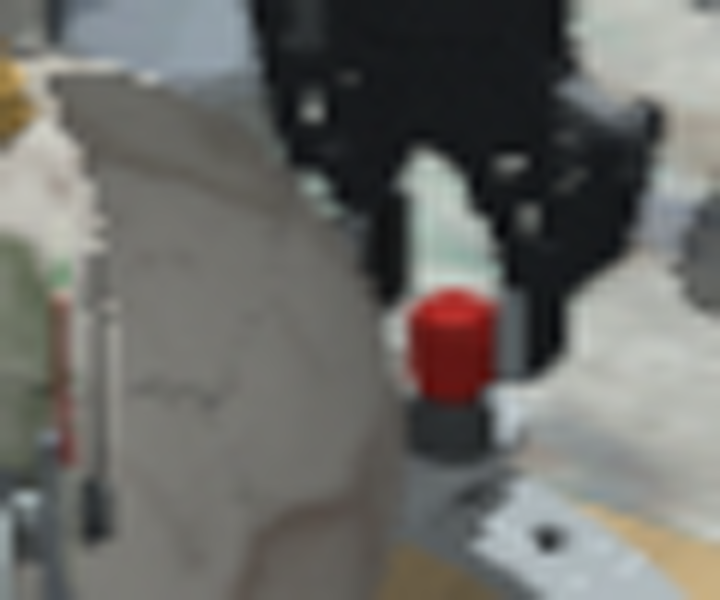

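Request:
play_rows(
  rows=[
    [110, [0, 0, 0.3], [0, 0, 0]],
    [110, [0, 0, 0.6], [0, 0, 0]],
    [140, [0, 0, 0.6], [0, 0, 0]],
    [160, [0, 0, 0.6], [0, 0, 0]],
    [180, [0, 0, 0.6], [0, 0, 0]],
    [200, [0, 0, 0.6], [0, 0, 0]],
    [220, [0, 0, 0.6], [0, 0, 0]],
    [220, [0, 0, 0.6], [0, 0, 0]],
    [220, [0, 0, 0.6], [0, 0, 0]],
  ],
  squeeze=50,
)

```text
clock: 3.5
eef_pos: [631.2, -155.9, 76.6]
tcp_rot: [3.141, 0.0, 1.465]
contact_force: [-0.6, 0.7, 2.7]
opening: 0.284
```

```bash
python3 look.py 3 215,275,150,200
```

```text
3.55 [ 631.2  -155.95   76.57    1.46] [-0.47  0.43  3.3   0.04 -0.    0.07] open 0.2823843402882679
```

View pics/scene3z.png

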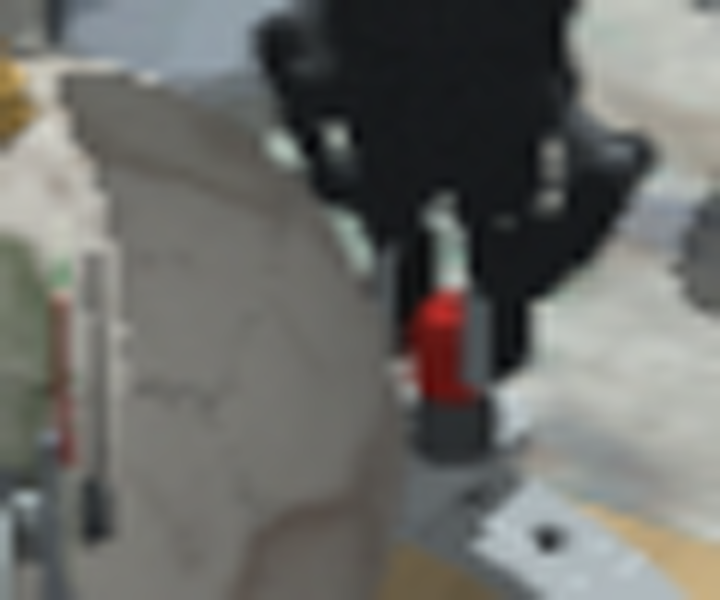

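Request:
play_rows(
  rows=[
    [220, [0, 0, -0.3], [0, 0, 0]],
    [220, [0, 0, -0.6], [0, 0, 0]],
    [220, [0, 0, -0.9], [0, 0, 0]],
    [220, [0, 0, -1.2], [0, 0, 0]],
    [220, [0, 0, -1.35], [0, 0, 0]],
    [220, [0, 0, -1.35], [0, 0, 0]],
  ],
)

```text
clock: 4.05
eef_pos: [630.5, -155.8, 89.7]
tcp_rot: [-3.141, -0.0, 1.465]
contact_force: [0.5, -0.1, -7.3]
opening: 0.282
```

```bash
python3 look.py 4 215,275,150,200
```

```text
4.1 [ 630.47 -155.83   89.65    1.46] [ 0.01 -0.3  -7.72 -0.12 -0.07 -0.04] open 0.28374893164131876
```

View pics/scene4z.png

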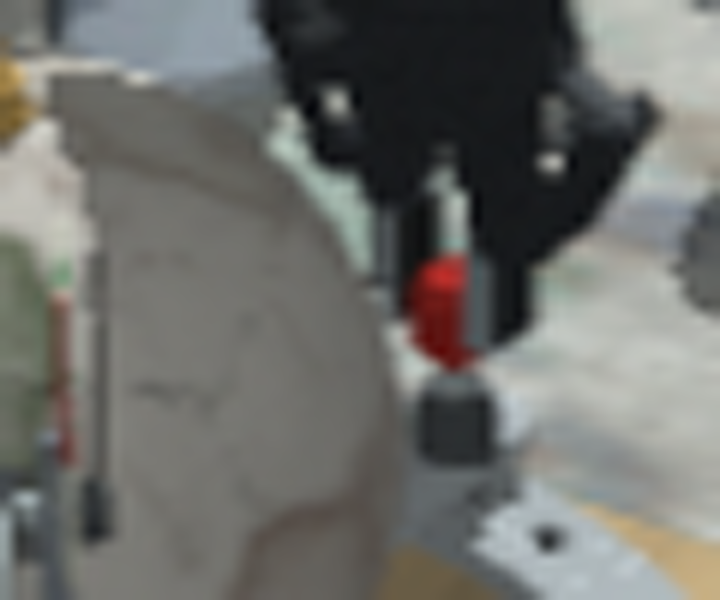

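Run:
```python
from h import *
C=np.array([650.74,33.08,0]);k=np.array([631,-155.9,89.8]);print(np.linalg.norm((k-C)[:2]))
for a in [1.5,4,7,10,13,16,19,22,25,27.5,29.2,30]:
    q=Ro.from_euler("z",-a,degrees=True); p=C+q.apply(k-C)
    s,t=rel(k,down(1.4648),p,down(1.4648-np.radians(a))); print([220,s.round(2).tolist(),t.round(3).tolist()],p.round(1))
```

```text
190.00817877133608
[220, [0.01, -0.5, 0.0], [0.0, -0.0, 0.026]] [ 626.1 -155.3   89.8]
[220, [0.04, -1.33, -0.0], [-0.0, -0.0, 0.07]] [ 617.9 -154.1   89.8]
[220, [0.14, -2.32, 0.0], [0.0, -0.0, 0.122]] [ 608.1 -152.1   89.8]
[220, [0.28, -3.3, -0.0], [0.0, -0.0, 0.174]] [ 598.5 -149.6   89.8]
[220, [0.48, -4.28, -0.0], [-0.0, -0.0, 0.227]] [ 589.  -146.6   89.8]
[220, [0.73, -5.24, -0.0], [0.0, -0.0, 0.279]] [ 579.7 -143.1   89.8]
[220, [1.02, -6.19, -0.0], [0.0, -0.0, 0.332]] [ 570.5 -139.2   89.8]
[220, [1.37, -7.12, -0.0], [0.0, -0.0, 0.384]] [ 561.6 -134.7   89.8]
[220, [1.76, -8.03, -0.0], [0.0, -0.0, 0.436]] [ 553.  -129.9   89.8]
[220, [2.13, -8.78, -0.0], [0.0, -0.0, 0.48]] [ 546.  -125.4   89.8]
[220, [2.4, -9.27, -0.0], [0.0, -0.0, 0.51]] [ 541.3 -122.3   89.8]
[220, [2.53, -9.51, -0.0], [-0.0, -0.0, 0.524]] [ 539.2 -120.7   89.8]
```

Request:
play_rows(
  rows=[
    [220, [0.01, -0.5, 0], [0, 0, 0.026]],
    [220, [0.04, -1.33, 0], [0, 0, 0.07]],
    [220, [0.14, -2.32, 0], [0, 0, 0.122]],
    [220, [0.28, -3.3, 0], [0, 0, 0.174]],
    [220, [0.48, -4.28, 0], [0, 0, 0.227]],
    [220, [0.73, -5.24, 0], [0, 0, 0.279]],
    [220, [1.02, -6.19, 0], [0, 0, 0.332]],
    [220, [1.37, -7.12, 0], [0, 0, 0.384]],
    [220, [1.76, -8.03, 0], [0, 0, 0.436]],
    [220, [2.13, -8.78, 0], [0, 0, 0.48]],
    [220, [2.4, -9.27, 0], [0, 0, 0.51]],
    [220, [2.53, -9.51, 0], [0, 0, 0.524]],
  ],
)

```text
clock: 5.1
eef_pos: [538.7, -120.1, 89.8]
tcp_rot: [-3.141, -0.0, 0.939]
contact_force: [1.8, 1.2, -7.5]
opening: 0.283
```

```bash
python3 look.py 5 225,297,160,214; python3 look.py 5b 225,297,160,214
```

```text
5.15 [ 538.6  -120.07   89.78    0.94] [ 1.43  1.4  -7.41  0.21 -0.28 -0.12] open 0.2849388477648659
5.2 [ 538.71 -120.16   89.78    0.94] [ 1.06  1.63 -7.95  0.28 -0.24 -0.13] open 0.2819004670786687
```

View pics/scene5bz.png

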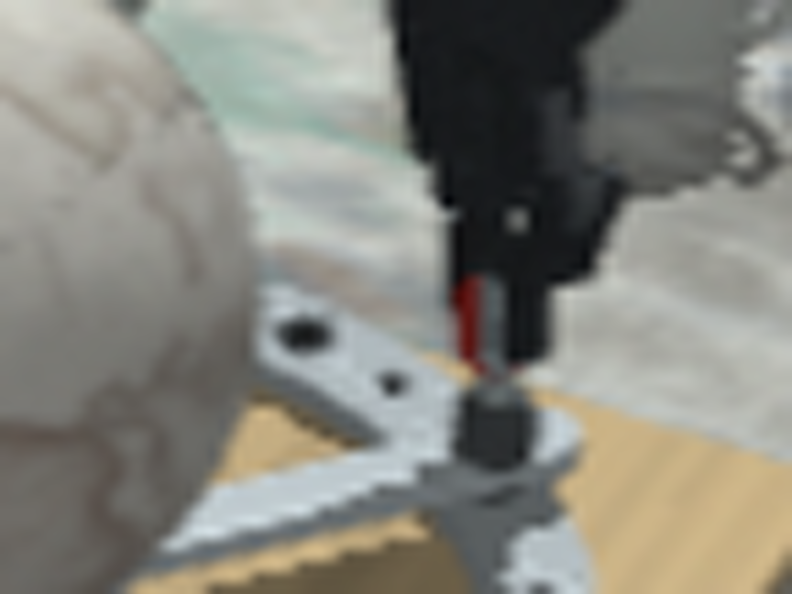

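Request:
play_rows(
  rows=[
    [220, [0, 0, 0.2], [0, 0, 0]],
    [220, [0, 0, 0.4], [0, 0, 0]],
    [220, [0, 0, 0.6], [0, 0, 0]],
    [220, [0, 0, 0.8], [0, 0, 0]],
    [220, [0, 0, 1.0], [0, 0, 0]],
    [220, [0, 0, 1.2], [0, 0, 0]],
    [220, [0, 0, 1.25], [0, 0, 0]],
    [220, [0, 0, 1.25], [0, 0, 0]],
  ],
)

```text
clock: 5.87
eef_pos: [539.5, -120.8, 77.3]
tcp_rot: [3.141, -0.0, 0.941]
contact_force: [1.6, 1.3, -6.5]
opening: 0.283
```

```bash
python3 look.py 6 225,297,160,214
```

```text
5.9167 [ 539.48 -120.79   77.35    0.94] [ 2.3   1.34 -6.14  0.38 -0.45  0.05] open 0.28763816634552825
```

View pics/scene6z.png

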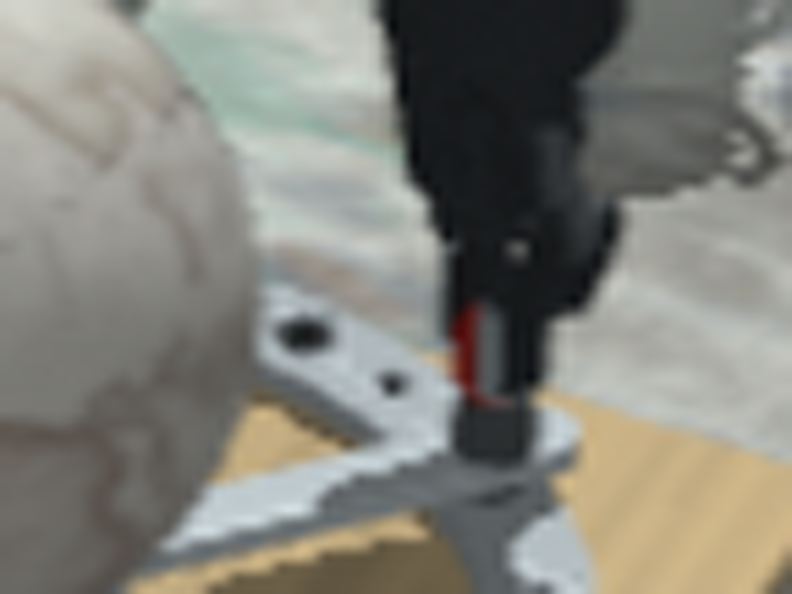

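Request:
play_rows(
  rows=[
    [200, [0, 0, 0], [0, 0, 0]],
    [160, [0, 0, 0], [0, 0, 0]],
    [110, [0, 0, 0], [0, 0, 0]],
    [100, [0, 0, 0], [0, 0, 0]],
    [100, [0, 0, 0], [0, 0, 0]],
    [100, [0, 0, -1], [0, 0, 0]],
    [100, [0, 0, -2.5], [0, 0, 0]],
    [100, [0, 0, -5], [0, 0, 0]],
    [100, [0, 0, -7], [0, 0, 0]],
    [100, [0, 0, -7], [0, 0, 0]],
  ],
)

```text
clock: 6.75
eef_pos: [541.5, -121.3, 151.9]
tcp_rot: [3.136, -0.002, 0.941]
contact_force: [1.5, 0.4, 1.1]
opening: 0.609
```

```bash
python3 look.py 7 225,297,160,214
python3 - <<'E'
from h import *
p=np.load("pics/scene7.npz")["p"].astype(int);m=(p[...,0]-np.maximum(p[...,1],p[...,2])>50);m[:,:225]=0;m[:,300:]=0;m[:160]=0;m[230:]=0
ys,xs=np.nonzero(m);print(xs.mean(),ys.mean(),ys.min(),ys.max())
for z in(82,84,91.5):print(z,proj("scene",[539.2,-120.7,z]))
print(proj("scene",[631,-155.9,82]),"start red was 252.14,178.07")
E
```

```text
6.8 [ 541.11 -121.21  151.02    0.94] [ 1.12  0.59  0.19 -0.01 -0.05 -0.03] open 0.6092086515520561
269.64912280701753 191.50877192982455 187 196
82 [269.90544273 191.67951822]
84 [269.9164429 191.2106879]
91.5 [269.95783354 189.44660663]
[252.66075447 178.39273517] start red was 252.14,178.07
```

View pics/scene7z.png

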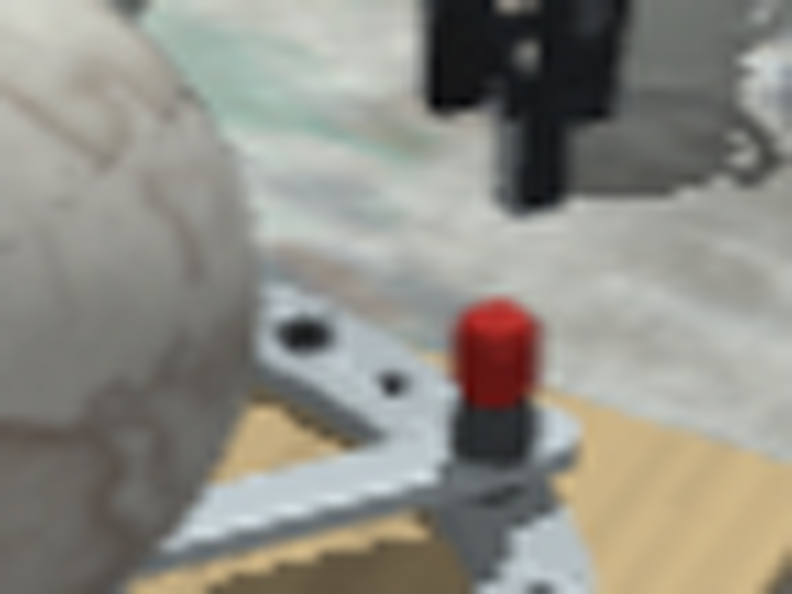

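Run:
```python
from h import *
C=np.array([650.74,33.08]);a=np.radians(124.59);u=np.array([np.cos(a),np.sin(a)])
P=C+265.5*u;print(P, C+150*u)
k=[539.2,-120.7,147.28];print(rel(k,down(.9408),[*P,335],down(a)))
```

```text
[500.01563088 251.64901554] [565.5849892  156.56531951]
(array([ 27.778, -25.103, -18.772]), array([-0.    ,  0.    , -1.2337]))
```

Request:
play_rows(
  rows=[
    [200, [0, 0, -1.5], [0, 0, 0]],
    [255, [0, 0, -4], [0, 0, 0]],
    [255, [0, 0, -7], [0, 0, 0]],
    [255, [0, 0, -10], [0, 0, 0]],
    [255, [0, 0, -13], [0, 0, 0]],
    [255, [0, 0, -16], [0, 0, 0]],
    [255, [0, 0, -18], [0, 0, 0]],
    [255, [0, 0, -18.8], [0, 0, 0]],
    [255, [0, 0, -18.8], [0, 0, 0]],
  ],
  squeeze=40,
)

```text
clock: 7.55
eef_pos: [539.7, -120.9, 336.7]
tcp_rot: [3.139, -0.001, 0.941]
contact_force: [-0.7, -0.1, 0.3]
opening: -0.001
```

Request:
play_rows(
  rows=[
    [255, [1.4, -1.25, 0], [0, 0, -0.08]],
    [255, [3.9, -3.5, 0], [0, 0, -0.19]],
    [255, [6.7, -6, 0], [0, 0, -0.3]],
    [255, [9.5, -8.6, 0], [0, 0, -0.42]],
    [255, [12.3, -11.1, 0], [0, 0, -0.54]],
    [255, [15.1, -13.6, 0], [0, 0, -0.66]],
    [255, [17.9, -16.2, 0], [0, 0, -0.78]],
    [255, [20.7, -18.7, 0], [0, 0, -0.9]],
    [255, [23.5, -21.2, 0], [0, 0, -1.02]],
    [255, [25.8, -23.3, 0], [0, 0, -1.13]],
    [255, [27.2, -24.6, 0], [0, 0, -1.2]],
    [255, [27.78, -25.1, 0], [0, 0, -1.234]],
  ],
)

```text
clock: 8.55
eef_pos: [498.5, 253.9, 332.6]
tcp_rot: [-3.138, -0.001, 2.181]
contact_force: [0.5, -0.3, -0.2]
opening: 0.002
```

Request:
play_rows(
  rows=[
    [255, [0, 0, 1], [0, 0, 0]],
    [255, [0, 0, 2.5], [0, 0, 0]],
    [255, [0, 0, 3.8], [0, 0, 0]],
    [255, [0, 0, 4.3], [0, 0, 0]],
    [255, [0, 0, 4.3], [0, 0, 0]],
  ],
)

```text
clock: 8.97
eef_pos: [499.0, 249.9, 289.7]
tcp_rot: [-3.137, -0.0, 2.172]
contact_force: [-0.6, -0.5, -0.5]
opening: -0.004
```

```bash
python3 look.py 8 180,252,145,199
python3 - <<'E'
import cv2
from rig import grab_frame
p,d=grab_frame("top");cv2.imwrite("pics/top8z.png",cv2.resize(p[150:230,150:250,::-1],None,fx=7,fy=7,interpolation=cv2.INTER_CUBIC))
E
```

```text
9.0167 [499.31 250.07 290.39   2.17] [-0.38 -0.31 -0.6  -0.01 -0.01 -0.01] open -0.0004072867657854606
```

View pics/scene8z.png

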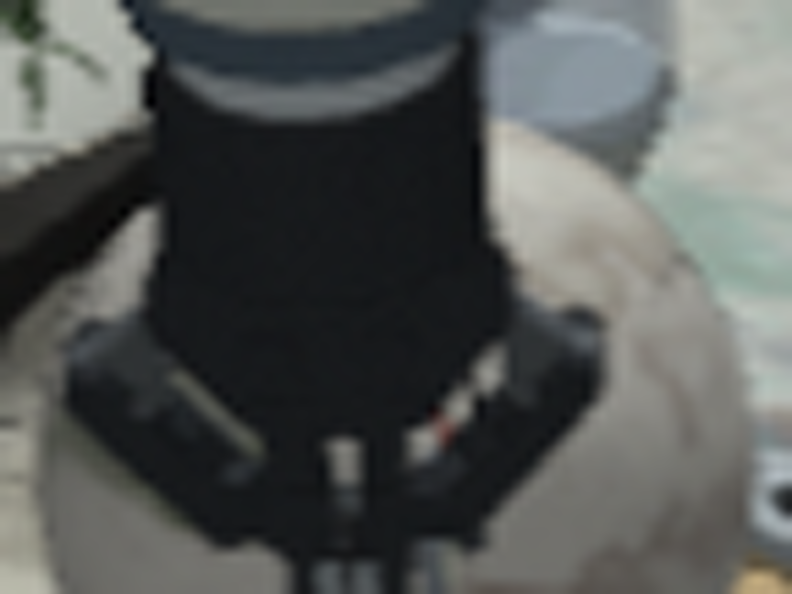

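View pics/top8z.png

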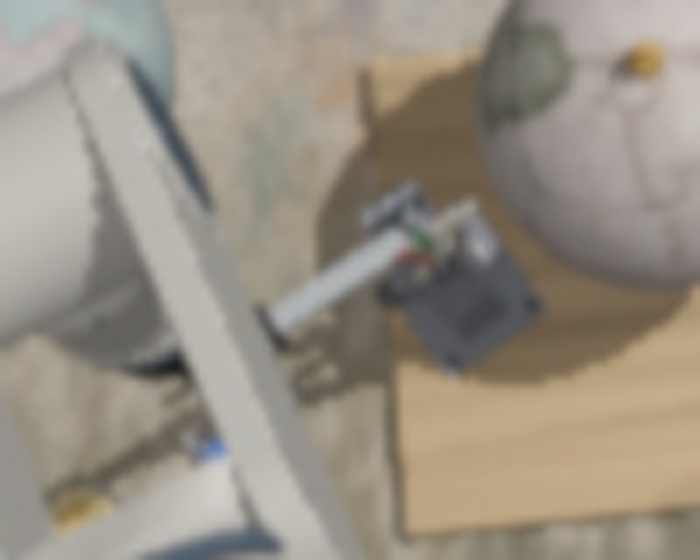

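Request:
play_rows(
  rows=[
    [255, [0, 0, 0.8], [0, 0, 0]],
    [255, [0, 0, 1.4], [0, 0, 0]],
    [255, [0, 0, 1.9], [0, 0, 0]],
    [255, [0, 0, 2.3], [0, 0, 0]],
    [255, [0, 0, 2.7], [0, 0, 0]],
    [255, [0, 0, 3.1], [0, 0, 0]],
    [255, [0, 0, 3.5], [0, 0, 0]],
    [255, [0, 0, 3.7], [0, 0, 0]],
    [255, [0, 0, 3.7], [0, 0, 0]],
  ],
)

```text
clock: 9.82
eef_pos: [500.0, 251.9, 255.0]
tcp_rot: [3.141, -0.0, 2.175]
contact_force: [-0.6, 2.5, 3.6]
opening: 0.0
```

```bash
python3 look.py 9 180,252,155,209
python3 - <<'E'
import cv2
from rig import grab_frame
p,d=grab_frame("top");cv2.imwrite("pics/top9z.png",cv2.resize(p[150:230,150:250,::-1],None,fx=7,fy=7,interpolation=cv2.INTER_CUBIC))
E
```

```text
9.8667 [499.96 251.88 255.13   2.17] [-1.03  2.98  3.66  0.42  0.28 -0.03] open -0.0040110260038100035
```

View pics/scene9z.png

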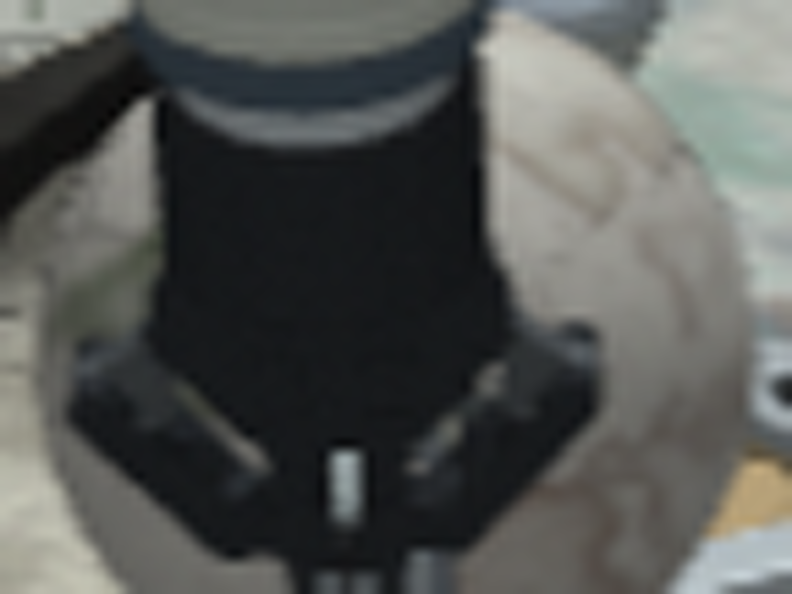

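View pics/top9z.png

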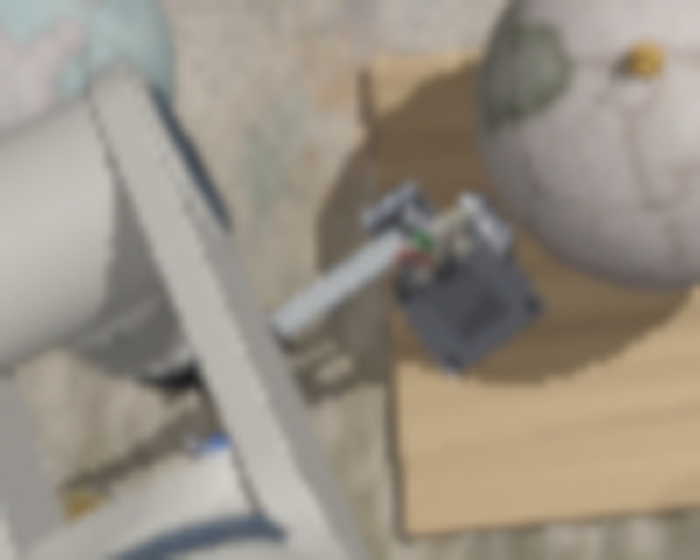

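Request:
play_rows(
  rows=[
    [255, [0, 0, 0.3], [0, 0, 0]],
    [255, [0, 0, 0.6], [0, 0, 0]],
    [255, [0, 0, 0.9], [0, 0, 0]],
    [255, [0, 0, 1.2], [0, 0, 0]],
    [255, [0, 0, 1.5], [0, 0, 0]],
    [255, [0, 0, 1.5], [0, 0, 0]],
  ],
)

```text
clock: 10.42
eef_pos: [500.1, 251.9, 240.2]
tcp_rot: [3.141, -0.0, 2.175]
contact_force: [-3.1, 2.6, 7.4]
opening: 0.003
```

Request:
play_rows(
  rows=[
    [255, [0, 0, 0.2], [0, 0, 0]],
    [255, [0, 0, 0.4], [0, 0, 0]],
    [255, [0, 0, 0.5], [0, 0, 0]],
    [255, [0, 0, 0.5], [0, 0, 0]],
    [255, [0, 0, 0.5], [0, 0, 0]],
  ],
)

```text
clock: 10.83
eef_pos: [500.3, 251.7, 235.8]
tcp_rot: [3.141, 0.0, 2.175]
contact_force: [-2.8, 1.2, 9.0]
opening: 0.0
```

```bash
python3 look.py 10 180,252,155,209
python3 - <<'E'
import cv2
from rig import grab_frame
p,d=grab_frame("top");cv2.imwrite("pics/top10z.png",cv2.resize(p[165:210,180:240,::-1],None,fx=12,fy=12,interpolation=cv2.INTER_CUBIC))
p,d=grab_frame("scene");cv2.imwrite("pics/scene10f.png",p[:,:,::-1])
E
```

```text
10.8833 [500.27 251.74 235.8    2.17] [-2.7   1.36  9.36  0.21  0.4  -0.01] open -1.9207403190269916e-05
```

View pics/scene10z.png

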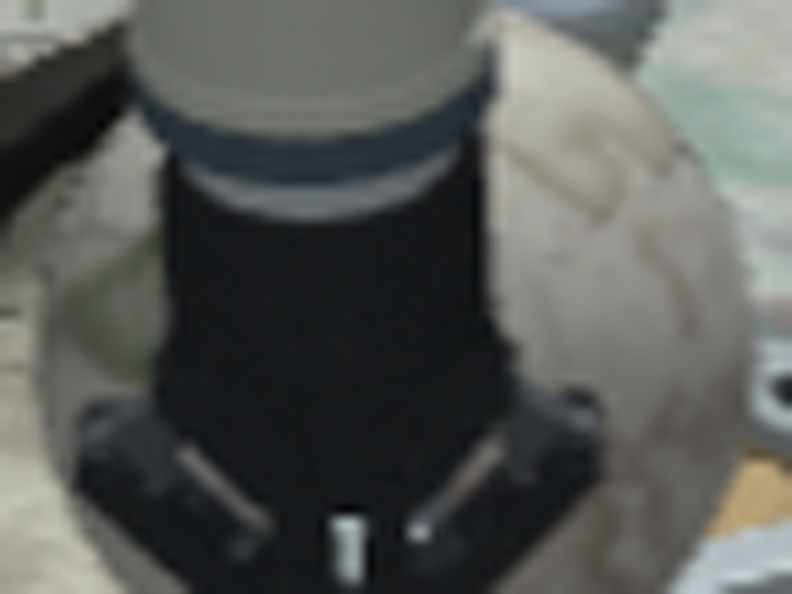

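View pics/top10z.png

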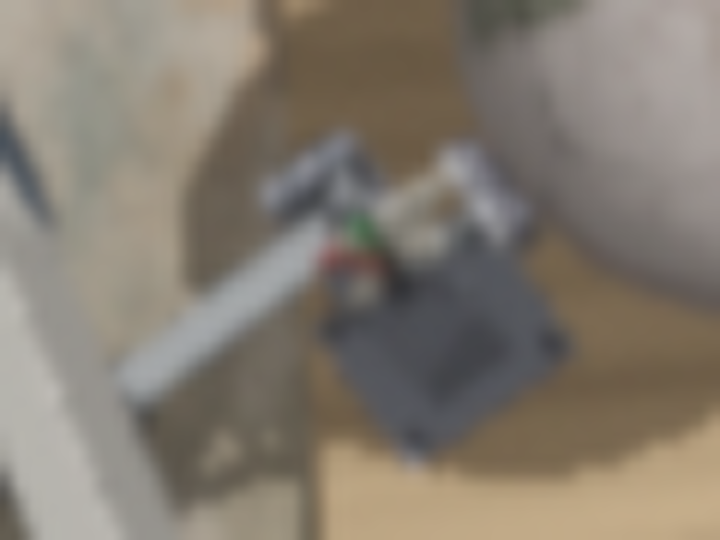

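View pics/scene10f.png

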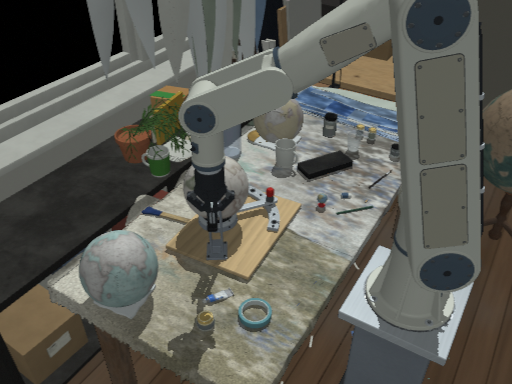

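Run:
```python
from h import *
from rig import grab_frame,readout
p,d=grab_frame("top");s=readout.sense();print(s["clock"],s["eef_pos"],s["contact_force"])
C=np.array([650.74,33.08]);a=np.radians(124.59);u=np.array([np.cos(a),np.sin(a)]);n=np.array([-u[1],u[0]])
for nm,dd in(("rest",np.load("pics/top0.npz")["d"]),("now",d)):
    A=[]
    for v in range(165,205):
        for x in range(180,240):
            q=pt("top",x,v,dd[v,x]); r=q[:2]-C
            if 165<r@u<228 and abs(r@n)<5 and 215<q[2]<300:A.append([r@u-150,q[2]])
    A=np.array(A);k=np.polyfit(A[:,0],A[:,1],1);res=A[:,1]-np.polyval(k,A[:,0]);A=A[abs(res)<5];k=np.polyfit(A[:,0],A[:,1],1);print(nm,len(A),np.arctan(k[0]),k[1],A[:,0].min(),A[:,0].max())
```

```text
11.0333 [500.28790763 251.73883041 235.83528067] [-3.18861744  1.80147613  9.32374436]
rest 41 0.14703446675048715 250.48825616089516 16.035571794768458 77.67969292786944Traceback (most recent call last):
  File "<stdin>", line 9, in <module>
  File "h.py", line 12, in pt
    o,r=ray(n,u,v); return o+r*d
        ~~~^^^^^^^
  File "h.py", line 6, in ray
    f,cx,cy,M=K(n); d=M[:3,:3]@np.array([(u-cx)/f,(v-cy)/f,1]); return M[:3,3],d
              ~^^^
  File "h.py", line 4, in K
    c=calibration(n); return 192/np.tan(np.radians(c["vfov"]/2)),c["cx"],c["cy"],np.array(c["cam_to_world"])
ValueError: time passes only in moves, steps and waits
```

```bash
sed -i 's/^def K(n):/import functools\n@functools.lru_cache\ndef K(n):/' h.py
python3 - <<'E'
from h import *
from rig import grab_frame,readout
K("top")
p,d=grab_frame("top");cv2.imwrite("pics/top11.png",p[:,:,::-1])
C=np.array([650.74,33.08]);a=np.radians(124.59);u=np.array([np.cos(a),np.sin(a)]);n=np.array([-u[1],u[0]])
for nm,dd in(("rest",np.load("pics/top0.npz")["d"]),("now",d)):
    A=[]
    for v in range(165,205):
        for x in range(180,240):
            q=pt("top",x,v,dd[v,x]); r=q[:2]-C
            if 165<r@u<228 and abs(r@n)<5 and 215<q[2]<300:A.append([r@u-150,q[2]])
    A=np.array(A);k=np.polyfit(A[:,0],A[:,1],1);res=A[:,1]-np.polyval(k,A[:,0]);A=A[abs(res)<5];k=np.polyfit(A[:,0],A[:,1],1);print(nm,len(A),np.arctan(k[0]),k[1],A[:,0].min(),A[:,0].max())
E
```

```text
rest 41 0.14703446675048715 250.48825616089516 16.035571794768458 77.67969292786944
now 38 -0.17451089695725003 251.6192477048399 16.2367133585403 77.44796861967063
```

Run:
```python
from rig import readout,r
s=readout.sense();print(s["clock"],s["eef_pos"],s["contact_force"]);print(r.sign_off())
```

```text
11.0833 [500.27571251 251.71057586 235.80395985] [-2.36186905  1.37549932  9.46663908]
the job is handed in; nothing more can be done
None
```

The globe is indexed one hole clockwise with the plunger home, and the pressing lever is held in the green band. I handed the job in at 11.1 s with the hand still pressing.

**Index plunger:** I gripped the red knob and lifted it about 13 mm, which pulled with about 7.5 N. I then swung the arm 30° clockwise along the arc, lowered it and let go. In the scene picture the knob sits within half a pixel of where it should be for fully home over the middle hole, and there is no gap above the sleeve.

**Pressing lever:** I pressed the paddle with the shut fingertips to z = 235.8 mm. The lever has turned about 0.32 rad from rest, measured from depth along the handle, which is mid-band. The push was about 9.5 N, near the 10 N stated for the green band.

**Other checks:** The hand blocked the scene camera's view of the pointer and gauge, and in the top view they were too small to read reliably. The lever angle therefore rests on the handle slope, tip height and force. I saw no contact with the globe in the pictures. In the last scene picture the mug, ink jar, toy globe and tube look unmoved by eye; I did not measure them. One check script stopped partway on a calibration call and ran cleanly the second time; the arm did not move.

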